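# Clear the sawn-out waste from a pattern board into the scrap tray

## Task

The piece with the red cross has been sawn out of the pale pattern board and is waste. Move the iron weight that stands on it onto the board, upright, so that it helps to hold the board down; then set the fingertips down slowly on the waste and, leaning on it only lightly, slide it flat out of the slot and on over the edge of the bench so that it drops into the green scrap tray hanging there. The board and everything else stay where they are, and the weight stays standing on the board.

Things in the scene. Friction and masses are not known exactly. Their poses are not given: they have to be found in the camera images.
- offcut: the waste: flat loose fibreboard, 116 x 80 x 6 mm, about 55 g, red crayon cross on top. Origin: centre of its underside; x along the 116 mm, out of the slot; z up. Lies in the slot flat and hard on the bench (touch down at 5 mm/s: faster overshoots), top level with the board's, 2 mm saw gap on three sides, no room for a finger. Pads grip it better than the bench (friction 0.3): 4 to 10 N drags it
- panel: the board to keep: loose fibreboard, 168 (x) x 340 (y) x 6 mm, 340 g. Origin: centre of the outline, underside; z up. Slot from x -34 to the front edge at x +84, open there, y -42 to +42 mm. Front faces the bench's far edge within 15 degrees. Beside the slot two arms 118 x 128 mm: on the rear of one stands weight_b, of the other the wax tin; their fronts (x over 10 mm) are free
- weight: dark iron pattern weight standing on the waste, to be moved: round base 56 mm across, narrow waist, ball on top; 73 mm high, about 0.6 kg. Origin: centre of its base, z up
- weight_ball (a point): centre of that weight's 42 mm ball, 52 mm above its base: the place to grip
- weight_b: a second, equal iron weight, standing on the rear half of one arm of the board; leave it. Origin: centre of its base
- wax_tin: round brass tin, 46 mm across, 26 mm high, on the rear half of the other arm; leave it. Origin: centre of its base
- hammer: cobbler's hammer, 260 mm long, lying on the bench to one side of the board; leave it. Origin: middle of its length, underside; the head points to +x
- knife: yellow utility knife, 155 mm long, lying on the bench on the other side; leave it. Origin: underside, near the middle; the blade points to +x
- tray: green sheet-metal scrap tray, 220 (x) x 300 (y) x 120 mm deep, walls 3 mm, open on top, hung below the far edge of the bench; its place along the edge varies. Origin: centre of its underside; rim 120 mm above that, 30 mm below the bench top; near wall 7 mm beyond the bench's edge
- bench_edge (a point): a point on the far edge of the bench, at the height of the bench top; the edge is straight and runs along world y; waste that slides over it in world +x drops into the tray where the tray hangs
Things that resemble listed ones, but are neither listed nor needed, are in the scene too. Of the things that look like the offcut, the smallest one is meant. What is shaped like the weight but turquoise is not meant.

How it is judged:
By the outcome, as a careful person would: the job done as asked, in the order asked, and still so for the second after the job is handed in, with the robot touching nothing.
It also fails if it takes over 70 s, if anything falls off the work surface, if the arm or the gripper's body presses on something with over 40 N, if the wrist force passes 120 N, or if a joint passes its speed limit or range.

## Robot

A 7-joint arm with a two-finger parallel gripper is mounted at the origin on the work surface. World frame = base frame: x ahead of the robot, y to its left, z up, the work surface at z = 0. Lengths are in m, angles in rad, forces in N, time in s.
With the tool pointing down it reaches from about 0.35 to 0.9 m from the base axis. Payload 7.2 kg.
Tool frame: the origin (TCP) lies at the very end of the fingers, on their centre line; the grasp point (between the pads) lies 19 mm behind it; z points along the fingers, y is the line along which they close (so a half turn about z gives the same grasp; the last joint's range is limited). The gripper opens to 88 mm and grips with 3 to 60 N. Pads are 20 mm wide; open, the fingers measure 115 mm over their backs; the gripper's body (75 mm by 178 mm) begins 61 mm behind the grasp point.
Start: joints at [-1.239, 0.411, -0.013, 1.596, 0.006, 1.134, -0.082], TCP at [0.243, 0.576, 0.223] pointing down, gripper open.
Joint ranges: [-2.95, 2.95], [-0.29, 1.99], [-1.47, 1.44], [0.14, 2.54], [-1.03, 4.17], [0.13, 1.85], [-2.86, 2.86]. Speed limits (rad/s): [2.39, 2.39, 3.01, 3.01, 3.14, 3.14, 3.14].

## Interface

Orientations are given as a rotation vector (axis times angle).
In Python, from bench import manip gives the robot as it stands. The module is installed in compiled form; this text tells all that it offers.
- The arm moves only by the shell command python3 -m jog 'ROWS' [FORCE]. ROWS is JSON, a list that holds one entry, the list of rows, each a list of 5 numbers: the finger opening in cm, from 0 to 8.78, then the shift along the tool's x, y, z in cm, then the turn about the tool's z in rad. In form: [[[hand, tx, ty, tz, turn], ...]]. A call has 1 to 20 rows; each row shifts and turns the commanded pose from where the row before left it, along the tool's axes as they then stand; what a row does not reach is not made up. A row lasts 1/10 s, in which the tool goes at most 50 mm and 8.59 degrees, less where a joint would pass 70% of its speed; a pose out of reach is approached as far as the arm can. A call with a gripper value outside its range is refused whole. The fingers move at their own pace and stop on an object; FORCE is the grip in N (left out, the last holds). Time passes only in rows, so rows that do not move let the fingers close. It gives the time, the measured TCP pose, the force, the opening and the grip force at its end, in the units of the state.
- manip.state(): the state, without advancing time (a new reading comes with each control period).
- manip.read_camera(name): name is "side" or "top" or "wrist"; returns the picture (384x512x3 uint8, red, green, blue); there is no depth.
- manip.camera_model(name): a dict with "mtx" (3x3 intrinsics, pixels), "eye" and "attitude" of the camera in the world. Camera axes: x right, y down, z forward; pixel columns grow to the right and rows downward; lengths in m; the calibration is good to about 2 mm. A picture is of the moment at which its call begins: read the wrist's pose just before it. camera_model takes no time and is no camera call; for the wrist camera it gives the pose at the moment of the call.
- manip.sign_off(): hands the job in; it is judged then, once.
Trained networks look in the newest picture that a camera, given by its name, has taken for a name from the list of things; names that differ only in an ending like _2 or _b are one class to them, and where a whole thing is asked for, a point or a joint stands for the part that bears it (a point fixed in the world has none). Each returns a list of dicts, best first, with "conf" (0 to 1); they miss things now and then, are a little off and sometimes report something else, mostly with a low value. They report only what shows in the picture. A call takes as long as a camera call. They do not tell look-alikes from the thing itself.
- manip.spot_in(camera, thing): "at" ([x, y, z] in m, in the coordinates of the camera as it stood for that picture, good to about 4 mm: the middle of the surface that is visible of it).
- manip.outline_of(camera, thing): "region" (384x512 bool, what is visible of it).
- manip.tip_of(camera, thing): "at" ([x, y, z] in m, in the coordinates of the camera as it stood for that picture, good to about 4 mm: a listed point, or the origin of a listed thing).
The state is a dict: "time_s": time; "joints": joint angles; "joint_vel": joint speeds; "effort": joint torques, N m; "tool_pos": TCP position; "tool_rot": TCP orientation; "ft_force": force on the tool from outside, world axes, zero at the start; "ft_torque": the same for the moment, N m; "finger_gap": finger opening in m; "grip_force": force on a finger pad.
Only numpy, scipy, OpenCV 4.12 (cv2) and the standard library are available. Lean on these libraries where they do the work, as an engineer would, in place of code of your own. Each camera call takes 0.05 s, during which the arm holds its last target. There are 200 camera calls.

## Working session

There is one attempt and no reset: what is moved stays moved. The work goes in short steps, Python scripts to look and compute and a shell command to move; the robot and the scene stay as the last step left them, time stands still between calls to the robot, and variables do not carry over. Pictures are saved under pics/ and viewed, at most 10 in all, crops included, and the job is handed in when it is done.

```bash
mkdir -p pics; cat > h.py <<'E'
import numpy as np, cv2
from bench import manip
from scipy.spatial.transform import Rotation as R
def cam(n):
    m=manip.camera_model(n); A=np.array(m["attitude"],float)
    if A.shape!=(3,3): A=R.from_rotvec(A).as_matrix() if A.size==3 else R.from_quat(A).as_matrix()
    return np.array(m["mtx"]),np.array(m["eye"]),A
def w(n,p):
    K,e,A=cam(n); return e+A@np.array(p)
def px(n,P):
    K,e,A=cam(n); q=K@(A.T@(np.array(P)-e)); return q[:2]/q[2]
def ray(n,uv,z):
    K,e,A=cam(n); d=A@np.linalg.inv(K)@np.array([uv[0],uv[1],1.]); return e+d*(z-e[2])/d[2]
E
python3 - <<'E'
from h import *
print({k:np.round(v,3).tolist() for k,v in manip.state().items()})
ims=[]
for c in ["top","side"]:
    im=manip.read_camera(c); cv2.imwrite(f"pics/{c}0.png",im[:,:,::-1])
    print(c,manip.camera_model(c))
    for t in ["offcut","panel","weight","weight_ball","wax_tin","hammer","knife","tray","bench_edge"]:
        for d in manip.tip_of(c,t)[:4]:
            P=w(c,d["at"]); print(c,t,round(d["conf"],2),P.round(3),px(c,P).round())
E
```

```text
{'time_s': 0.0, 'joints': [-1.239, 0.412, -0.013, 1.597, 0.006, 1.134, -0.082], 'joint_vel': [-0.001, 0.002, -0.003, -0.001, -0.0, -0.001, 0.001], 'effort': [0.0, -58.794, 0.642, -29.107, -0.054, 0.018, 0.0], 'tool_pos': [0.243, 0.575, 0.222], 'tool_rot': [-0.624, -3.079, 0.002], 'ft_force': [0.113, -0.329, -0.568], 'ft_torque': [-0.018, 0.021, 0.016], 'grip_force': 0.0, 'finger_gap': 0.088}
top {'mtx': array([[380.16761913,   0.        , 258.04893934],
       [  0.        , 380.16761913, 187.68599395],
       [  0.        ,   0.        ,   1.        ]]), 'eye': array([ 0.3353217 , -0.01075329,  1.32098696]), 'attitude': array([-2.14067321,  2.18355937, -0.10909132])}
top offcut 0.98 [ 0.433  0.276 -0.002] [179. 202.]
top offcut 0.73 [ 0.173 -0.3    0.002] [347. 275.]
top offcut 0.7 [ 0.523 -0.034  0.003] [267. 175.]
top panel 0.94 [ 0.5   -0.044  0.003] [270. 181.]
top panel 0.5 [ 0.47  -0.436 -0.002] [382. 188.]
top panel 0.42 [ 0.523 -0.035  0.004] [267. 175.]
top weight 0.57 [ 0.521 -0.034  0.006] [267. 175.]
top weight 0.47 [ 0.325 -0.173 -0.003] [308. 231.]
top weight 0.45 [0.4
[... 649 characters left out ...]
.299 -0.001] [157. 255.]
side offcut 0.61 [ 0.482 -0.145  0.006] [258. 211.]
side offcut 0.55 [ 0.526 -0.035  0.003] [268. 189.]
side panel 0.83 [ 0.501 -0.044 -0.   ] [261. 192.]
side weight 0.59 [ 0.322 -0.177 -0.004] [208. 223.]
side weight 0.56 [ 0.518 -0.038  0.   ] [266. 190.]
side weight 0.55 [0.442 0.053 0.002] [242. 175.]
side weight_ball 0.91 [ 0.32  -0.173  0.047] [205. 211.]
side weight_ball 0.77 [ 0.521 -0.038  0.058] [267. 177.]
side wax_tin 0.61 [ 0.481 -0.145  0.004] [257. 211.]
side knife 0.55 [ 0.691 -0.002  0.   ] [314. 181.]
side knife 0.45 [0.501 0.462 0.002] [251. 116.]
side tray 0.8 [ 0.805 -0.057 -0.156] [344. 222.]
side bench_edge 0.61 [0.69  0.001 0.002] [314. 180.]
```

View pics/top0.png

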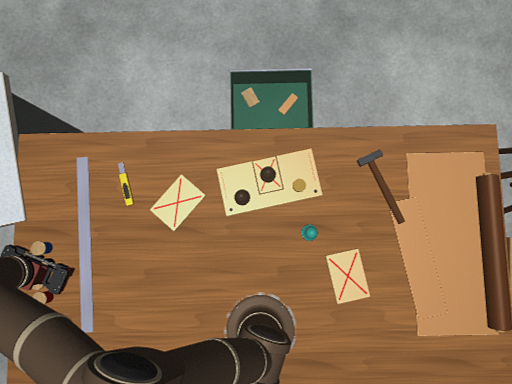

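View pics/side0.png

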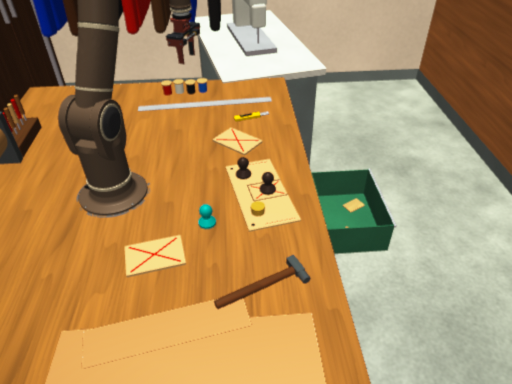

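The pictures show three things with a red cross:
- (179,202) and (347,275) in the top view are larger sheets lying loose on the bench.
- (267,175) is the small one, in the board's slot.

Three things are shaped like the weight: the dark one on the waste at (267,175), dark weight_b at (242,197), and a turquoise one at (309,232). I choose the offcut and the dark weight at (267,175), and check that with a crop.

```bash
python3 - <<'E'
from h import *
im=manip.read_camera("top"); cv2.imwrite("pics/crop.png",cv2.resize(im[135:250,205:335,::-1],None,fx=5,fy=5,interpolation=cv2.INTER_CUBIC))
d=manip.outline_of("top","panel")
for q in d[:2]:
    m=q["region"]; ys,xs=np.nonzero(m)
    P=np.array([ray("top",(a,b),.006)[:2] for a,b in zip(xs,ys)],np.float32)
    print(round(q["conf"],2),m.sum(),cv2.minAreaRect(P), cv2.boxPoints(cv2.minAreaRect(P)).round(3).tolist())
E
```

```text
Traceback (most recent call last):
  File "h.py", line 13, in ray
    K,e,A=cam(n); d=A@np.linalg.inv(K)@np.array([uv[0],uv[1],1.]); return e+d*(z-e[2])/d[2]
          ~~~^^^
  File "h.py", line 5, in cam
    m=manip.camera_model(n); A=np.array(m["attitude"],float)
ValueError: time passes only in moves, steps and waits
```

View pics/crop.png

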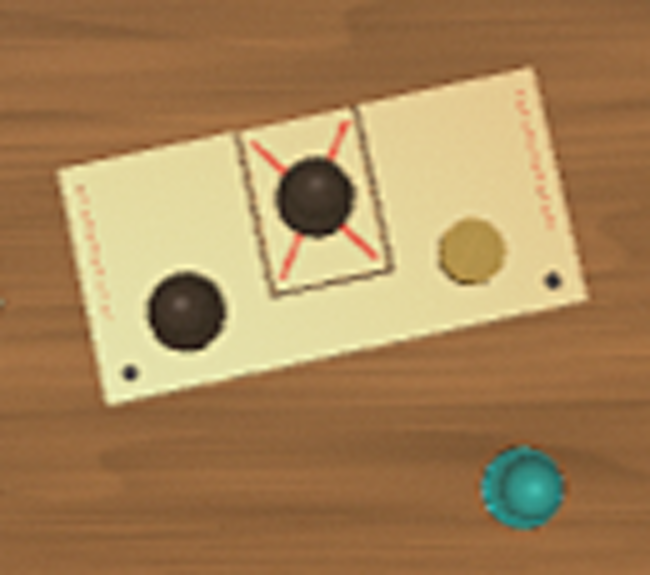

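```bash
python3 -m jog '[[[8.78,-3.5,-3.25,0,0],[8.78,-3.5,-3.25,0,0],[8.78,-3.5,-3.25,0,0],[8.78,-3.5,-3.25,0,0],[8.78,-3.5,-3.25,0,0],[8.78,-3.5,-3.25,0,0],[8.78,-3.5,-3.25,0,0],[8.78,-3.5,-3.25,0,0],[8.78,-3.5,-3.25,0,0],[8.78,-3.5,-3.25,0,0],[8.78,-3.5,-3.25,0,0],[8.78,-3.5,-3.25,0,0],[8.78,-3.5,-3.25,0,0],[8.78,0,0,0,0.14],[8.78,0,0,0,0.14],[8.78,0,0,0,0.14],[8.78,0,0,0,0.14],[8.78,0,0,0,0.14],[8.78,0,0,0,0.14],[8.78,0,0,0,0.14]]]'
```

```text
time_s: 3.1
tool_pos: [0.498, 0.0095, 0.2228]
tool_rot: [2.006, 2.417, 0.001]
ft_force: [-0.6, 0.6, -0.0]
finger_gap: 0.0875
grip_force: 0.0
```

The crop shows the dark weight at (316,196) standing on the small crossed piece, with its slot outline visible. Weight_b is at (187,312), the tin at (472,250), and the turquoise look-alike stands apart at (523,488).

```bash
sed -i 's/^def cam(n):/import functools\n@functools.lru_cache\ndef cam(n):/' h.py
python3 - <<'E'
from h import *
c=np.array([[57,170],[532,68],[587,298],[107,405]])/5+[205,135]-.4
P=np.array([ray("top",u,.006)[:2] for u in c]); print(P.round(4).tolist(), P.mean(0))
print("yaw",[np.degrees(np.arctan2(*(v[::-1]))).round(2) for v in (P[0]-P[1],P[3]-P[2],P[0]-P[3],P[1]-P[2])], np.linalg.norm(P[0]-P[1]),np.linalg.norm(P[0]-P[3]))
print(cam("wrist"))
im=manip.read_camera("wrist"); cv2.imwrite("pics/w1.png",im[:,:,::-1])
for t in ["weight_ball","weight","offcut","panel","wax_tin"]:
    for d in manip.tip_of("wrist",t)[:3]:
        Q=w("wrist",d["at"]); print(t,round(d["conf"],2),Q.round(4),px("wrist",Q).round())
E
```

```text
[[0.5485, 0.1436], [0.6141, -0.1911], [0.4511, -0.2236], [0.3836, 0.1102]] [ 0.49934796 -0.04023434]
yaw [np.float64(101.09), np.float64(101.43), np.float64(11.43), np.float64(11.28)] 0.34107871822185265 0.1682708854215999
(array([[273.25657101,   0.        , 255.71141297],
       [  0.        , 273.25657101, 187.35763612],
       [  0.        ,   0.        ,   1.        ]]), array([0.484595  , 0.08469865, 0.38476471]), array([[ 9.82913095e-01,  1.76584572e-01,  5.19589856e-02],
       [ 1.84069339e-01, -9.43811141e-01, -2.74479525e-01],
       [ 5.70620211e-04,  2.79353575e-01, -9.60188135e-01]]))
weight_ball 0.77 [ 0.5246 -0.0403  0.0572] [268. 213.]
weight_ball 0.66 [ 0.32   -0.1761  0.0513] [106. 276.]
weight 0.98 [ 0.3229 -0.1751 -0.0017] [125. 256.]
weight 0.78 [0.4445 0.0539 0.0011] [223. 125.]
weight 0.73 [ 0.5255 -0.0347  0.0031] [268. 196.]
offcut 0.97 [ 5.228e-01 -3.680e-02 -1.000e-04] [266. 197.]
panel 0.25 [ 0.811  -0.0526 -0.1462] [399. 206.]
wax_tin 0.85 [ 0.488  -0.1409  0.0059] [231. 256.]
```

View pics/w1.png

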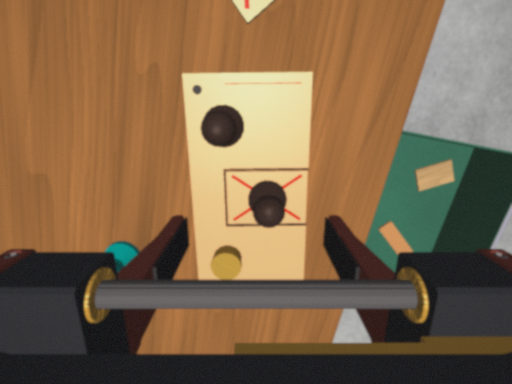

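The wrist view shows the weight at (268,205) on the waste, the tin at (226,263), weight_b at (222,126) and the tray on the right. The board measures 341 x 168 mm with a yaw of 11.3°, which matches the sizes given. I grip the ball next.

```bash
python3 -m jog '[[[8.78,-1.7,0.5,0,-0.012],[8.78,-1.7,0.5,0,0],[8.78,-1.75,0.5,0,0],[8.78,0,0,3,0],[8.78,0,0,3,0],[8.78,0,0,3,0],[8.78,0,0,3,0],[8.78,0,0,2,0],[8.78,0,0,2,0],[8.78,0,0,1.4,0],[8.78,0,0,1,0],[8.78,0,0,0,0],[8.78,0,0,0,0]]]' 30; python3 - <<'E'
from h import *
im=manip.read_camera("wrist"); cv2.imwrite("pics/w2.png",im[:,:,::-1])
for d in manip.tip_of("wrist","weight_ball")[:3]: print(round(d["conf"],2),w("wrist",d["at"]).round(4))
E
```

```text
time_s: 4.7
tool_pos: [0.5232, -0.0382, 0.039]
tool_rot: [1.984, 2.435, 0.0]
ft_force: [0.1, 0.4, 0.0]
finger_gap: 0.0878
grip_force: 0.0
0.94 [ 0.5227 -0.0393  0.0593]
```

View pics/w2.png

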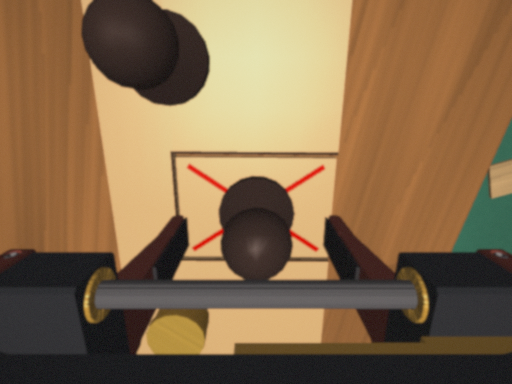

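The ball at (257,243) sits midway between the fingers, so I close and lift.

```bash
python3 -m jog '[[[3.5,0,0,0,0],[3.5,0,0,0,0],[3.5,0,0,0,0],[3.5,0,0,0,0],[3.5,0,0,0,0],[3.5,0,0,0,0],[3.5,0,0,0,0],[3.5,0,0,0,0]]]' 40; python3 -m jog '[[[3.5,0,0,-0.5,0],[3.5,0,0,-1,0],[3.5,0,0,-1.5,0],[3.5,0,0,-1.5,0],[3.5,0,0,0,0],[3.5,0,0,0,0]]]'
```

```text
time_s: 5.6
tool_pos: [0.5231, -0.0381, 0.0387]
tool_rot: [1.985, 2.435, 0.0]
ft_force: [0.4, 0.3, -0.0]
finger_gap: 0.0402
grip_force: 40.0
time_s: 6.2
tool_pos: [0.5226, -0.0379, 0.0837]
tool_rot: [-1.984, -2.435, -0.0]
ft_force: [0.2, -0.4, -7.2]
finger_gap: 0.0402
grip_force: 40.0
```

```bash
python3 -m jog '[[[3.5,-1,0.2,0,0],[3.5,-2,0.5,0,0],[3.5,-2,0.5,0,0],[3.5,-2,0.5,0,0],[3.5,-2,0.5,0,0],[3.5,-1,0,0,0],[3.5,0,0,0,0],[3.5,0,0,0,0],[3.5,0,0,1.5,0],[3.5,0,0,1.5,0],[3.5,0,0,0.8,0],[3.5,0,0,0.3,0],[3.5,0,0,0,0],[3.5,0,0,0,0]]]'; python3 - <<'E'
from h import *
P=np.array(manip.state()["tool_pos"])[:2]-[.4993,-.0402]; a=np.radians(11.3)
print(P@[np.cos(a),np.sin(a)],P@[-np.sin(a),np.cos(a)])
E
```

```text
time_s: 7.6
tool_pos: [0.5648, -0.1317, 0.0428]
tool_rot: [1.985, 2.435, 0.0]
ft_force: [0.7, 0.8, -6.4]
finger_gap: 0.0404
grip_force: 40.0
0.04628642851647587 -0.10256557020509444
```

```bash
python3 -m jog '[[[3.5,0,0,0.1,0],[3.5,0,0,0.1,0],[3.5,0,0,0.07,0],[3.5,0,0,0.05,0],[3.5,0,0,0.05,0],[3.5,0,0,0.03,0],[3.5,0,0,0,0],[3.5,0,0,0,0]]]'
```

```text
time_s: 8.4
tool_pos: [0.5646, -0.1316, 0.0388]
tool_rot: [1.985, 2.435, 0.0]
ft_force: [0.3, 1.0, -6.4]
finger_gap: 0.04
grip_force: 40.0
```

```bash
python3 -m jog '[[[3.5,0,0,0.03,0],[3.5,0,0,0.03,0],[3.5,0,0,0.03,0],[3.5,0,0,0,0],[3.5,0,0,0,0]]]'
```

```text
time_s: 8.9
tool_pos: [0.5647, -0.1315, 0.0386]
tool_rot: [1.985, 2.435, 0.001]
ft_force: [-3.6, 2.3, 6.3]
finger_gap: 0.04
grip_force: 40.0
```

```bash
python3 -m jog '[[[3.5,0,0,-0.04,0],[3.5,0,0,0,0],[6.5,0,0,0,0],[6.5,0,0,0,0],[6.5,0,0,0,0],[6.5,0,0,0,0],[6.5,0,0,-1.5,0],[6.5,0,0,-3,0],[6.5,0,0,-4,0],[6.5,0,0,-4,0],[6.5,0,0,0,0],[6.5,0,0,0,0]]]'; python3 - <<'E'
from h import *
im=manip.read_camera("wrist"); cv2.imwrite("pics/w3.png",im[:,:,::-1])
for t in ["weight","weight_ball","offcut","wax_tin"]:
    for d in manip.tip_of("wrist",t)[:3]: Q=w("wrist",d["at"]); print(t,round(d["conf"],2),Q.round(4),px("wrist",Q).round())
E
```

```text
time_s: 10.1
tool_pos: [0.5652, -0.1316, 0.1648]
tool_rot: [1.983, 2.433, 0.003]
ft_force: [-0.6, 0.1, -0.3]
finger_gap: 0.065
grip_force: 0.0
weight 0.94 [ 0.3213 -0.1767 -0.0017] [ 53. 169.]
weight 0.69 [ 0.5638 -0.1301  0.0014] [255. 173.]
weight_ball 0.86 [ 0.5644 -0.1316  0.056 ] [255. 186.]
weight_ball 0.56 [ 0.3175 -0.1761  0.0498] [ 14. 179.]
offcut 0.6 [ 5.186e-01 -3.480e-02 -3.000e-04] [233.  83.]
wax_tin 0.71 [ 0.4859 -0.1396  0.0029] [190. 168.]
```

View pics/w3.png

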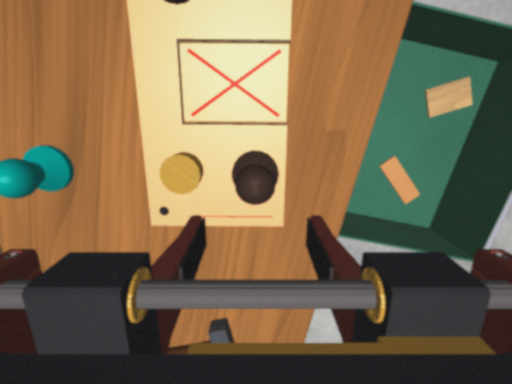

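The weight stands upright on the front of the tin-side arm at (255,178). The waste is clear, with its cross centred at (235,83). Next I check the slot geometry, then move above the rear half of the waste.

```bash
python3 - <<'E'
from h import *
a=np.radians(11.3); s=manip.state(); print(s["ft_force"])
for n,u in dict(c=(235,83),rl=(180,40),rr=(184,123),fl=(290,40),fr=(288,123),pr=(152,226),pf=(284,226)).items():
    P=ray("wrist",u,.006)[:2]; q=P-[.4993,-.0402]; print(n,P.round(4),(q@[np.cos(a),np.sin(a)]).round(4),(q@[-np.sin(a),np.cos(a)]).round(4))
E
python3 -m jog '[[[2.5,2,-0.8,0,0],[2.5,2,-0.8,0,0],[2.5,2,-0.8,0,0],[2.5,2,-0.8,0,0],[2.5,2.25,-0.8,0,0],[2.5,0,-0.27,0,0],[2.5,0,0,4,0],[2.5,0,0,4,0],[2.5,0,0,3,0],[2.5,0,0,2,0],[2.5,0,0,1,0],[2.5,0,0,0,0],[2.5,0,0,0,0]]]'
```

```text
[-0.00674263 -0.76672779  0.28233846]
c [ 0.5215 -0.0355] 0.0227 0.0003
rl [ 0.4574 -0.0055] -0.0343 0.0422
rr [ 0.4725 -0.089 ] -0.0359 -0.0426
fl [0.5703 0.0176] 0.081 0.0428
fr [ 0.5881 -0.0652] 0.0821 -0.0419
pr [ 0.4493 -0.2234] -0.0849 -0.1699
pf [ 0.6128 -0.1896] 0.082 -0.1688
time_s: 11.65
tool_pos: [0.5025, -0.0404, 0.0236]
tool_rot: [1.985, 2.434, 0.0]
ft_force: [0.6, 1.5, -0.1]
finger_gap: 0.0252
grip_force: 0.0
```

```bash
python3 -m jog '[[[2.5,0,0,0.3,0],[2.5,0,0,0.3,0],[2.5,0,0,0.3,0],[2.5,0,0,0.3,0],[2.5,0,0,0.15,0],[2.5,0,0,0.05,0],[2.5,0,0,0.05,0],[2.5,0,0,0.05,0],[2.5,0,0,0.05,0],[2.5,0,0,0.05,0],[2.5,0,0,0,0],[2.5,0,0,0,0]]]'
```

```text
time_s: 12.85
tool_pos: [0.502, -0.0398, 0.0071]
tool_rot: [-1.985, -2.435, 0.0]
ft_force: [-0.8, -0.4, -0.3]
finger_gap: 0.0249
grip_force: 0.0
```

```bash
python3 -m jog '[[[2.5,0,0,0.04,0],[2.5,0,0,0.04,0],[2.5,0,0,0.03,0],[2.5,0,0,0.02,0],[2.5,0,0,0,0],[2.5,0,0,0,0]]]'
```

```text
time_s: 13.45
tool_pos: [0.5021, -0.0398, 0.0064]
tool_rot: [-1.985, -2.435, -0.001]
ft_force: [-1.5, 0.5, 8.8]
finger_gap: 0.0251
grip_force: 4.3
```

```bash
python3 -m jog '[[[2.5,0,0.1,0,0],[2.5,0,0.2,0,0],[2.5,0,0.3,0,0],[2.5,0,0.4,0,0],[2.5,0,0,0,0]]]'
```

```text
time_s: 13.95
tool_pos: [0.5125, -0.0379, 0.0064]
tool_rot: [1.985, 2.435, 0.001]
ft_force: [-1.2, 0.3, 7.4]
finger_gap: 0.0249
grip_force: 3.6
```

```bash
python3 -m jog '[[[2.5,0,0.4,0,0],[2.5,0,0.4,0,0],[2.5,0,0.4,0,0],[2.5,0,0.4,0,0],[2.5,0,0,0,0]]]'; python3 - <<'E'
from h import *
im=manip.read_camera("wrist"); cv2.imwrite("pics/w4.png",im[:,:,::-1])
E
```

```text
time_s: 14.45
tool_pos: [0.5283, -0.0346, 0.0064]
tool_rot: [1.984, 2.434, 0.001]
ft_force: [-1.2, -0.5, 6.5]
finger_gap: 0.025
grip_force: 3.4
```

View pics/w4.png

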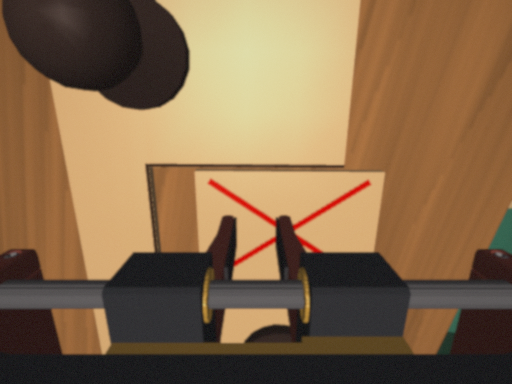

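The waste slides with the fingers: its rear edge is at column 195 and the slot's rear is at 155. The left saw gap is still parallel. I continue with a touch more press.

```bash
python3 -m jog '[[[2.5,0,0.5,0.01,0],[2.5,0,0.5,0,0],[2.5,0,0.5,0,0],[2.5,0,0.5,0,0],[2.5,0,0.5,0,0],[2.5,0,0.5,0,0]]]'
```

```text
time_s: 15.1
tool_pos: [0.557, -0.0288, 0.0064]
tool_rot: [-1.985, -2.435, -0.0]
ft_force: [-3.8, -0.9, 9.2]
finger_gap: 0.0248
grip_force: 4.8
```

```bash
python3 -m jog '[[[2.5,0,0.5,-0.01,0],[2.5,0,0.5,0,0],[2.5,0,0.5,0,0],[2.5,0,0.5,0,0],[2.5,0,0.5,0,0],[2.5,0,0.5,0,0]]]'
```

```text
time_s: 15.7
tool_pos: [0.5864, -0.0228, 0.0065]
tool_rot: [-1.985, -2.435, -0.0]
ft_force: [-2.4, -0.6, 7.3]
finger_gap: 0.0252
grip_force: 3.9
```

```bash
python3 -m jog '[[[2.5,0,0.5,0,0],[2.5,0,0.5,0,0],[2.5,0,0.5,0,0],[2.5,0,0.5,0,0]]]'
```

```text
time_s: 16.1
tool_pos: [0.606, -0.0188, 0.0065]
tool_rot: [-1.985, -2.435, 0.0]
ft_force: [-2.4, -0.2, 8.0]
finger_gap: 0.0249
grip_force: 3.8
```

```bash
python3 -m jog '[[[2.5,0,0.5,0,0],[2.5,0,0.5,0,0],[2.5,0,0.5,0,0],[2.5,0,0.5,0,0],[2.5,0,0.5,0,0],[2.5,0,0.5,0,0],[2.5,0,0.5,0,0],[2.5,0,0.5,0,0]]]'; python3 - <<'E'
from h import *
im=manip.read_camera("wrist"); cv2.imwrite("pics/w5.png",im[:,:,::-1])
E
```

```text
time_s: 16.9
tool_pos: [0.6452, -0.0107, 0.0065]
tool_rot: [1.985, 2.435, 0.0]
ft_force: [-0.9, -1.1, 6.6]
finger_gap: 0.0247
grip_force: 3.5
```

View pics/w5.png

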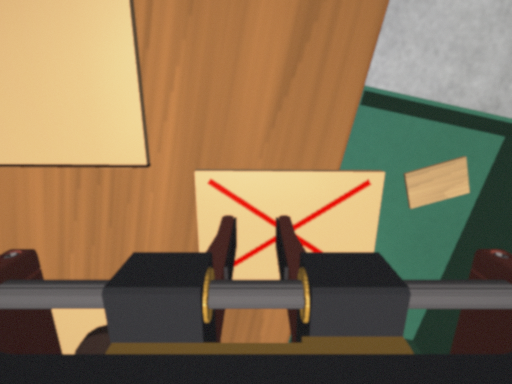

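The waste lies flat, out of the slot, and its front overhangs the tray (columns 345–385). It hasn't moved relative to the fingers. I push on over the edge a little quicker.

```bash
python3 -m jog '[[[2.5,0,0.6,0,0],[2.5,0,0.7,0,0],[2.5,0,0.8,0,0],[2.5,0,0.9,0,0],[2.5,0,1,0,0],[2.5,0,1,0,0],[2.5,0,1,0,0],[2.5,0,1,0,0],[2.5,0,1,0,0],[2.5,0,1,0,0],[2.5,0,1,0,0],[2.5,0,0.5,0,0],[2.5,0,0,0,0],[2.5,0,0,0,0]]]'; python3 - <<'E'
from h import *
im=manip.read_camera("wrist"); im2=manip.read_camera("side"); cv2.imwrite("pics/w6.png",np.hstack([im,im2])[:,:,::-1][:, :])
cv2.imwrite("pics/w6.png",cv2.resize(cv2.imread("pics/w6.png"),(800,300)))
E
```

```text
time_s: 18.35
tool_pos: [0.7475, 0.0106, 0.0055]
tool_rot: [-1.985, -2.435, 0.001]
ft_force: [0.7, -0.1, -0.4]
finger_gap: 0.025
grip_force: 0.0
```

View pics/w6.png

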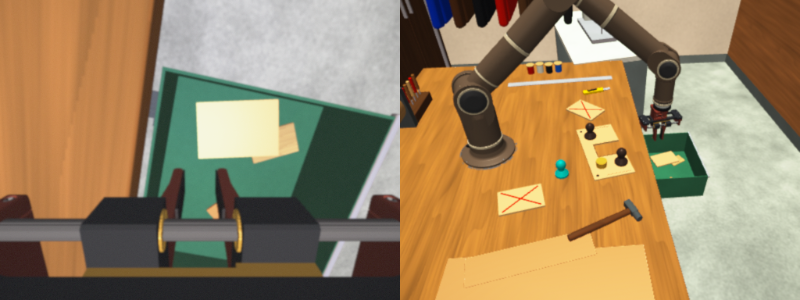

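The waste lies in the tray at (237,128), flipped over. In the side half the board, weights, tin and tools look in place. I raise the arm, check once more and hand in.

```bash
python3 -m jog '[[[2.5,0,0,-2,0],[2.5,0,0,-4,0],[2.5,0,0,-4,0],[2.5,0,0,-4,0],[2.5,0,0,-2,0],[2.5,0,0,0,0],[2.5,0,0,0,0],[2.5,0,0,0,0]]]'; python3 - <<'E'
from h import *
im=manip.read_camera("side")
for t in ["panel","weight","weight_ball","offcut","wax_tin"]:
    for d in manip.tip_of("side",t)[:4]: print(t,round(d["conf"],2),w("side",d["at"]).round(3))
print(manip.state()["ft_force"]); print(manip.sign_off())
E
```

```text
time_s: 19.25
tool_pos: [0.7471, 0.011, 0.1649]
tool_rot: [-1.984, -2.434, 0.002]
ft_force: [0.3, 0.3, 0.1]
finger_gap: 0.025
grip_force: 0.0
panel 0.84 [ 0.502 -0.044 -0.   ]
panel 0.48 [ 0.482 -0.147  0.006]
weight 0.78 [ 0.564 -0.131  0.003]
weight 0.73 [ 0.317 -0.174 -0.001]
weight 0.64 [0.445 0.053 0.003]
weight 0.51 [ 0.503 -0.043 -0.002]
weight_ball 0.85 [ 0.32  -0.175  0.047]
weight_ball 0.69 [ 0.563 -0.13   0.054]
offcut 0.91 [ 0.179 -0.304 -0.005]
offcut 0.8 [ 0.802  0.033 -0.137]
offcut 0.79 [ 0.433  0.276 -0.001]
wax_tin 0.71 [ 0.48  -0.144  0.006]
[ 0.41200278  0.79001426 -0.192102  ]
the job is handed in; nothing more can be done
None
```

The job is handed in at about 19 s: the weight stands upright on the front of the board's tin-side arm, the waste is in the green tray, and the last camera check found the board, second weight and tin where they were.

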